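Slide a stock tray over the lip of its glass-topped case until it is held home

TASK

Put the stock tray with the dish of pearls away in the glass-topped case: take it by its pull, slide it in over the retaining lip, resting on the case and not carried through the air, press it gently against the sprung bar at the back and let its front drop behind the lip, so that it stays locked in, flat on the bed of the case, when you let go. The pearls stay upright on the tray, nothing may be rammed or forced against the case, and the things standing about are left alone.

Things in the scene. Friction and masses are not known exactly. Their poses are not given: they have to be found in the camera images.
- case: Low dark wooden stock case with a clear pane on top, fixed, open at the front (-x), 138 long (x) x 133 wide x 67 high. Origin: at bench height, mid-width, below the inner side of the lip; x points into the case. Inside, the wooden bed (its floor) stands on adjusting screws, its top 6 to 16 above the bench, differing each time and not reported. Nothing of the case stands further out than x = -11 mm.
- mouth (a point): Point at bench height, mid-width, under the lip (4 mm in front of the case's origin). The lip is a steel bar, 8 thick, fixed along the bed's front edge from x = -8 to 0 mm in the case's frame; its rounded top is always 5 mm above the bed, so 11 to 21 mm above the bench. Behind it the mouth is 113 mm wide (tray: 110), flared by about 5 mm a side over the first 20 mm, and open up to 60 mm above the bench.
- bar_rest (a point): Point at bench height under the resting face of the sprung steel bar at the back of the bed, 96 mm behind the case's origin, 4 less than the tray's length (it does not follow the bar). The bar pushes back with 2.8 N at first, 4.2 N at 4 mm, 4.9 N at 6 mm, where the tray meets two fixed stop blocks. Only when it yields more than 4 mm can the tray's front drop behind the lip; it then holds it there.
- tray: Dark wooden stock tray lined with grey felt, loose on the bench, 0.27 to 0.44 kg: 100 long (x) x 110 wide (y), underside flat, rim 15 high, front board 44 high at its -x end. Origin: middle of the underside; x points to the rear end, which goes into the case first and has a rounded bottom edge (r 2.5). At -x it carries the steel pull.
- tray_pull (a point): Centre of the straight bar of the steel pull: 84 mm in front (-x) of the tray's origin and 34 mm above the underside. The bar is 8 thick (x), 60 long (y; arms 8 wide at y = +-26), 16 high; 30 mm are free between the bar and the tray's front board. Grip it from above at its middle, the fingers closing along the tray's x.
- tray_front (a point): Middle of the bottom edge of the tray's front board, 50 mm in front (-x) of the tray's origin, at the underside. This edge goes behind the lip.
- tray_rear (a point): Middle of the bottom edge of the tray's rear end, 50 mm behind (+x) the origin, at the underside.
- pearl_dish: Flat round grey dish full of pearls, 66 across, 12 high, 0.03 kg, standing loose on the tray. Origin: middle of its underside, z up.
- eye_loupe: Black eye loupe, 41 across and 30 high, standing on the bench to the right. Origin: middle of the underside. Leave alone.
- powder_jar: White plastic jar, 41 across and 100 high, standing on the bench to the right. Origin: middle of the underside. Leave alone.
- ear_cup: Small silver cup with a domed stone, 25 x 20 x 11, on the bench to the right. Origin: middle of the underside. Leave alone.
There are look-alikes about, which are no part of the job. Of the things that look like the pearl_dish, the smaller one is meant.

How it is judged:
By the outcome, as a careful person would: the job done as asked, in the order asked, and still so for the second after the job is handed in, with the robot touching nothing.
It also fails if it takes over 70 s, if anything falls off the work surface, if the arm or the gripper's body presses on something with over 40 N, if the wrist force passes 120 N, or if a joint passes its speed limit or range.

ROBOT

A 6-joint arm with a two-finger parallel gripper is mounted at the origin on a cart in front of the work surface, level with it; the furniture and walls round the work are solid. World frame = base frame: x ahead of the robot, y to its left, z up, the work surface at z = 0. Lengths are in m, angles in rad, forces in N, time in s.
With the tool pointing down it reaches from about 0.35 to 1 m from the base axis. Payload 7.1 kg.
Tool frame: the origin (TCP) lies on the mounting face of the last link; the fingertips stand 173 mm ahead of it and the grasp point (between the pads) lies 155 mm ahead of it (grip_point_offset is the distance from the TCP to the grasp point, in m); z points along the fingers, y is the direction in which the jaws open and shut (so a half turn about z gives the same grasp; the last joint's range is limited). The gripper opens to 85 mm and grips with 20 to 120 N. Pads are 22 mm wide; open, the fingers measure 114 mm over their backs; the gripper's body (76 mm by 85 mm) begins 54 mm behind the grasp point. The pads swing forward as they close: fully open they stand 13 mm farther back than shut.
Start: joints at [1.195, 0.423, 1.63, -0, 1.089, -0.019], TCP at [0.218, 0.586, 0.405] pointing down, gripper open.
Joint ranges: [-3, 3], [-0.9, 2.11], [0.09, 2.58], [-1.31, 4.45], [0.11, 2.69], [-2.54, 2.54]. Speed limits (rad/s): [2.39, 2.39, 3.01, 3.14, 3.14, 3.14].

INTERFACE

Orientations are given as [roll, pitch, yaw] about the fixed x, y, z axes, in that order (R = Rz(yaw) Ry(pitch) Rx(roll)).
In Python, from plant import * gives the robot as it stands.
- The arm moves only by the tool servo_tool, never from a script. Its argument "series" is text: rows parted by semicolons, each of 7 numbers parted by spaces: the turn, a rotation vector about the tool's x, y, z in rad, then the shift along the tool's x, y, z in m, then the finger opening in m, from 0 to 0.0854. A call has 1 to 12 rows; each row is the pose to reach, as a shift and turn from the pose commanded when the call began, along the tool's axes at that moment; what a row does not reach only later rows make up. A row lasts 1/10 s, in which the tool goes at most 50 mm and 8.59 degrees, less where a joint would pass 70% of its speed; a pose out of reach is approached as far as the arm can. A call with a gripper value outside its range is refused whole. The fingers move at their own pace and stop on an object; "newtons" is the grip in N (left out, the last holds). Time passes only in rows, so rows that repeat a pose let the fingers close. It gives the time, the measured TCP pose, the force and the opening at its end, in the units of the state.
- read_state(): the state, without advancing time (a new reading comes with each control period).
- capture(name): name is "scene" or "top" or "wrist"; returns a dict with "image" (384x512x3 uint8, red, green, blue), "mtx" (3x3 intrinsics, pixels), "k1" (the pictures are not rectified: a ray, as slopes to the right and down, at radius r is drawn at 1 + k1 r^2 times it, then the intrinsics apply), "R" (3x3) and "t" (3): a world point X has camera coordinates R X + t. Camera axes: x right, y down, z forward; pixel columns grow to the right and rows downward; lengths in m; the calibration is good to about 2 mm. A picture is of the moment at which its call begins. There is no depth.
- job_done(): hands the job in, once; it reports no verdict.
The state is a dict: "t": time; "qpos": joint angles; "qd": joint speeds; "effort": joint torques, N m; "tcp_pos": TCP position; "tool_rot": TCP orientation; "wrist_force": force on the tool from outside, world axes, zero at the start; "moment": the same for the moment, N m; "finger_gap": finger opening in m.
Only numpy, scipy, OpenCV 4.12 (cv2) and the standard library are available. Lean on these libraries where they do the work, as an engineer would, in place of code of your own. Each camera call takes 0.05 s, during which the arm holds its last target.

## Working session

There is one attempt and no reset: what is moved stays moved. The work goes in short steps, Python scripts to look and compute and a tool call to move; the robot and the scene stay as the last step left them, time stands still between calls to the robot, and variables do not carry over. Pictures are saved under pics/ and viewed, and the job is handed in when it is done.

Besides the shell and the picture viewer there is one more tool, called after "Request:" as a command line: name --argument value ..., lists and objects as JSON in quotes. servo_tool: Moves the arm, as the interface text tells. Its arguments: {"type":"object","properties":{"series":{"type":"string"},"newtons":{"type":"number"}},"required":["series"]}

```bash
ls; mkdir -p pics
cat > h.py <<'E'
from plant import *
import numpy as np, cv2
def snap(n,f):
    c=capture(n); cv2.imwrite('pics/'+f+'.png',c['image'][:,:,::-1]); np.savez('pics/'+f+'.npz',**c); return c
def load(f): return dict(np.load('pics/'+f+'.npz'))
def ray(c,u,v):
    p=cv2.undistortPoints(np.array([[[u,v]]],float),c['mtx'],np.array([float(c['k1']),0,0,0])) if 0 else None
    m=c['mtx']; x=np.array([(u-m[0,2])/m[0,0],(v-m[1,2])/m[1,1]]); y=x.copy()
    for _ in range(30): y=x/(1+float(c['k1'])*(y@y))
    d=c['R'].T@np.array([y[0],y[1],1]); o=-c['R'].T@c['t']; return o,d/np.linalg.norm(d)
def onz(c,u,v,z):
    o,d=ray(c,u,v); return o+d*(z-o[2])/d[2]
def tri(l):
    A=np.zeros((3,3));b=np.zeros(3);P=[]
    for c,u,v in l:
        o,d=ray(c,u,v);M=np.eye(3)-np.outer(d,d);A+=M;b+=M@o;P.append((o,M))
    X=np.linalg.solve(A,b); return X,[np.linalg.norm(M@(X-o)) for o,M in P]
def proj(c,X):
    p=c['R']@np.array(X,float)+c['t'];s=p[:2]/p[2];s=s*(1+float(c['k1'])*(s@s));return c['mtx'][0,0]*s[0]+c['mtx'][0,2],c['mtx'][1,1]*s[1]+c['mtx'][1,2]
E
python3 - <<'E'
from h import *
for n in ['scene','top','wrist']:
    c=snap(n,n+'0'); print(n,c['mtx'].round(1).tolist(),c['k1'],(-c['R'].T@c['t']).round(3),c['R'].round(2).tolist())
print(read_state())
E
```

```text
pics
scene [[463.8, 0.0, 253.6], [0.0, 463.8, 194.5], [0.0, 0.0, 1.0]] 0.019552092334556636 [ 0.112 -0.645  0.512] [[0.77, -0.63, 0.01], [-0.34, -0.43, -0.84], [0.53, 0.65, -0.55]]
top [[486.9, 0.0, 251.9], [0.0, 486.9, 182.1], [0.0, 0.0, 1.0]] -0.1753573583776158 [ 0.485 -0.059  0.923] [[-0.01, -1.0, 0.03], [-1.0, 0.01, -0.08], [0.08, -0.03, -1.0]]
wrist [[337.8, 0.0, 259.4], [0.0, 337.8, 194.8], [0.0, 0.0, 1.0]] -0.03520828749419908 [0.15  0.61  0.372] [[0.35, 0.94, -0.0], [0.9, -0.33, 0.29], [0.27, -0.1, -0.96]]
{'t': 0.15, 'qpos': array([ 1.19501961e+00,  4.23676297e-01,  1.63049451e+00,  4.89807022e-05,
        1.08861229e+00, -1.90099752e-02]), 'qd': array([ 0.00063313, -0.00245969, -0.00172397, -0.00183961,  0.00038429,
        0.00036373]), 'effort': array([ 2.18372534e-04, -5.57765937e+01, -2.82015109e+01,  2.44323815e-07,
        4.82596719e-03, -3.12245061e-05]), 'tcp_pos': array([0.21817709, 0.58545419, 0.40412512]), 'tool_rot': array([-3.14040325e+00, -6.59900783e-05,  2.78480313e+00]), 'wrist_force': array([-0.99640657, -0.34314633,  0.34902217]), 'moment': array([0.0168987 , 0.02402268, 0.04827195]), 'finger_gap': 0.08497805982888353}
```

View pics/scene0.png

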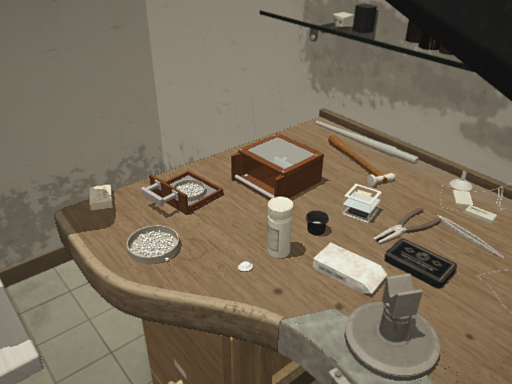

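View pics/top0.png

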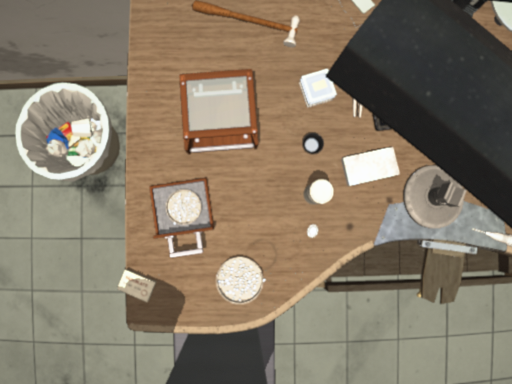

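View pics/wrist0.png

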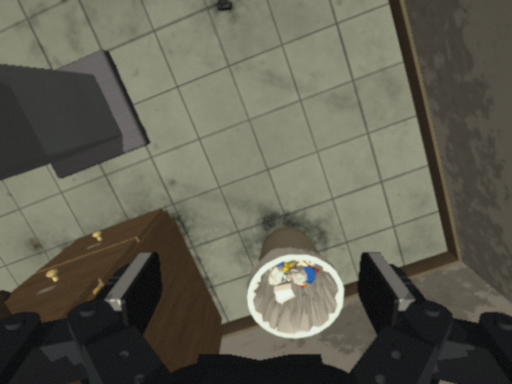

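The scene and top views show the tray with the dish at about (182,208) top and its pull at (186,245). The case is at (219,110) with the steel lip at about (222,148). The loupe is at (313,144), the jar at (320,191) and the ear cup at (312,231). The wrist camera sees only floor. I'll enlarge the top view.

Run:
```python
from h import *
a=cv2.imread('pics/top0.png')
cv2.imwrite('pics/top0z1.png',cv2.resize(a[165:270,135:235],None,fx=5.6,fy=5.6,interpolation=cv2.INTER_CUBIC))
cv2.imwrite('pics/top0z2.png',cv2.resize(a[60:160,165:275],None,fx=5.6,fy=5.6,interpolation=cv2.INTER_CUBIC))
a=cv2.imread('pics/scene0.png')
cv2.imwrite('pics/scene0z.png',cv2.resize(a[130:220,135:335],None,fx=4,fy=4,interpolation=cv2.INTER_CUBIC))
```

```text
(no output)
```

View pics/top0z1.png

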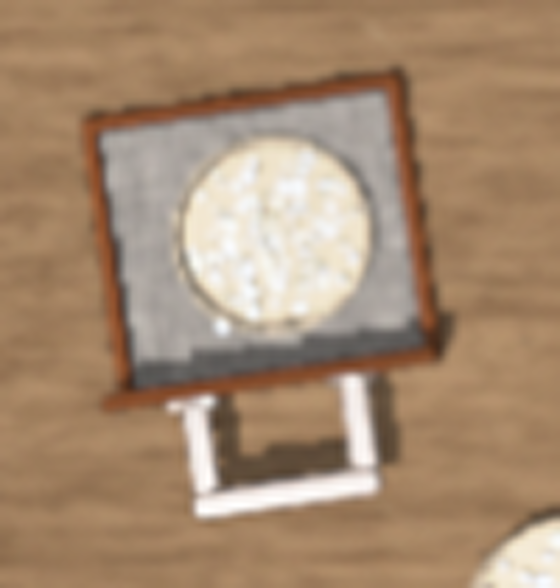

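View pics/top0z2.png

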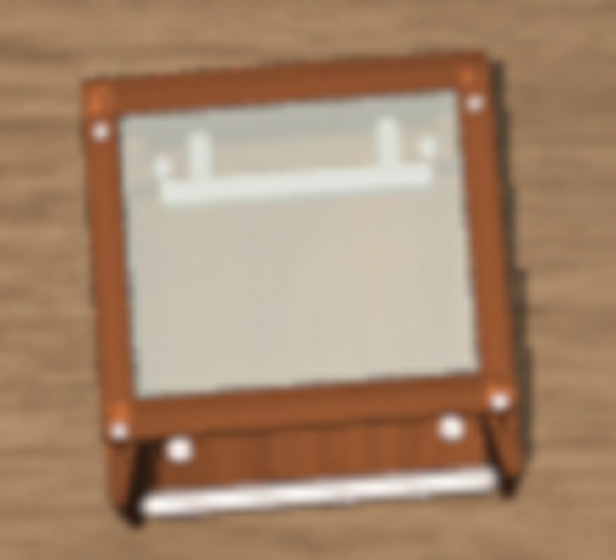

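View pics/scene0z.png

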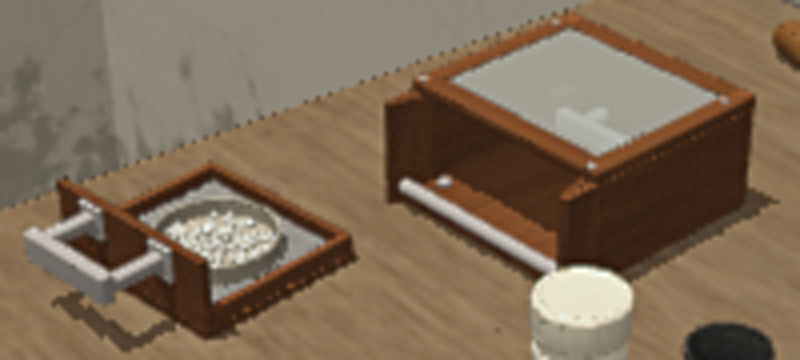

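Run:
```python
from h import *
T=load('top0');S=load('scene0')
f1=lambda x,y:(x/5.6+135-.4,y/5.6+165-.4)
f2=lambda x,y:(x/5.6+165-.4,y/5.6+60-.4)
fs=lambda x,y:(x/4+135-.4,y/4+130-.4)
def t(n,a,b):
    X,r=tri([(T,*a),(S,*b)]);print(n,(X*1000).round(1),(np.array(r)*1000).round(1))
t('rimRL',f1(85,118),fs(208,165)); t('rimRR',f1(403,70),fs(352,240))
t('pullL',f1(197,513),fs(28,237)); t('pullR',f1(380,490),fs(108,283))
t('lipL',f2(145,503),fs(405,183)); t('fbL',f1(103,405),fs(60,182)); t('fbR',f1(437,352),fs(210,260))
t('caseRL',f2(85,80),fs(570,15));t('caseRR',f2(487,52),fs(752,95))
t('caseFL',f2(108,435),fs(418,80));t('caseFR',f2(517,405),fs(593,178))
t('screw',f2(119,432),fs(423,78));t('screw',f2(500,402),fs(592,166))
for n,p,z in [('pull',f1(197,513),.042),('pull',f1(380,490),.042),('rimL',f1(85,118),.015),('rimR',f1(403,70),.015),('FBl',f1(105,405),.044),('FBr',f1(437,357),.044)]: print(n,onz(T,*p,z).round(4))
for n,p,z in [('lipL',f2(145,503),.016),('lipR',f2(497,480),.016),('RL',f2(85,80),.067),('RR',f2(487,52),.067),('FL',f2(108,435),.067),('FR',f2(517,405),.067)]: print(n,onz(T,*p,z).round(4))
```

```text
rimRL [548.8 109.   11.5] [1. 1.]
rimRR [564.8   1.5  11.2] [0.2 0.2]
pullL [420.7  66.5  37.5] [1.4 1.4]
pullR [428.7   6.5  39.1] [2.3 2.3]
lipL [618.9  31.   10.7] [1.4 1.4]
fbL [455.3  96.6  41.1] [0.8 0.8]
fbR [472.6 -12.2  43.4] [1.8 1.8]
caseRL [748.9  46.8  64. ] [0.1 0.1]
caseRR [757.  -83.9  65.6] [0.2 0.2]
caseFL [633.   37.4  64.6] [1.4 1.4]
caseFR [640.6 -92.   62.9] [0.3 0.3]
screw [633.5  33.6  67.1] [1.4 1.4]
screw [642.  -87.4  66.6] [1.1 1.1]
pull [0.4198 0.0665 0.042 ]
pull [0.4269 0.0074 0.042 ]
rimL [0.5494 0.1079 0.015 ]
rimR [0.5646 0.0011 0.015 ]
FBl [0.4547 0.0959 0.044 ]
FBr [ 0.4695 -0.0113  0.044 ]
lipL [0.617  0.0312 0.016 ]
lipR [ 0.6238 -0.087   0.016 ]
RL [0.7481 0.0464 0.067 ]
RR [ 0.7564 -0.0837  0.067 ]
FL [0.6314 0.0379 0.067 ]
FR [ 0.6401 -0.0921  0.067 ]
```

```bash
cat >> h.py <<'E'
from scipy.spatial.transform import Rotation as Ro
GP=0.155
def delta(p,rpy):
    s=read_state(); R0=Ro.from_euler('xyz',s['tool_rot']);R1=Ro.from_euler('xyz',rpy)
    rv=(R0.inv()*R1).as_rotvec(); sh=R0.inv().apply(np.array(p)-s['tcp_pos'])
    print('turn',rv.round(4),'shift',sh.round(4))
E
python3 - <<'E'
from h import *
delta([.50,.02,.40],[np.pi,0,1.71])
E
```

```text
turn [-1.1000e-03  6.0000e-04  1.0748e+00] shift [-0.4616 -0.4314  0.0046]
```

Request:
servo_tool --series "0 0 0.09 -0.035 -0.033 0 0.085;0 0 0.18 -0.07 -0.065 0 0.085;0 0 0.27 -0.105 -0.098 0 0.085;0 0 0.36 -0.14 -0.13 0 0.085;0 0 0.45 -0.175 -0.163 0 0.085;0 0 0.54 -0.21 -0.196 0 0.085;0 0 0.63 -0.245 -0.229 0 0.085;0 0 0.72 -0.28 -0.262 0 0.085;0 0 0.81 -0.315 -0.294 0 0.085;0 0 0.9 -0.35 -0.327 0 0.085;0 0 0.99 -0.385 -0.36 0 0.085;0 0 1.075 -0.42 -0.393 0 0.085"

```text
t: 1.35
tcp_pos: [0.475, 0.0687, 0.4048]
tool_rot: [3.141, -0.0, 1.706]
wrist_force: [0.8, 0.1, -0.2]
finger_gap: 0.0852
```

Request:
servo_tool --series "0 0 0 -0.012 -0.04 0 0.085;0 0 0 -0.018 -0.055 0 0.085;0 0 0 -0.018 -0.055 0 0.085;0 0 0 -0.018 -0.055 0 0.085"

```text
t: 1.75
tcp_pos: [0.4228, 0.0456, 0.4051]
tool_rot: [3.14, -0.0, 1.71]
wrist_force: [0.1, 0.4, -0.1]
finger_gap: 0.0853
```

Run:
```python
from h import *
c=snap('wrist','w1');snap('top','top1')
s=read_state();print(s)
```

```text
{'t': 1.85, 'qpos': array([ 8.01828393e-02,  1.23995128e-01,  2.04861211e+00,  1.44597912e-04,
        9.67333165e-01, -6.00517820e-02]), 'qd': array([ 0.00287368,  0.00664219, -0.00268931,  0.00171111,  0.00146667,
       -0.00065648]), 'effort': array([-3.08529641e-01, -3.40465093e+01, -2.51455504e+01, -9.95183451e-03,
        1.83961925e-02,  1.95723398e-03]), 'tcp_pos': array([0.42336485, 0.04597313, 0.40517337]), 'tool_rot': array([ 3.13993623e+00, -1.98180088e-05,  1.71094900e+00]), 'wrist_force': array([-1.36568029, -1.08906047, -0.84078047]), 'moment': array([0.05179218, 0.03295871, 0.03124819]), 'finger_gap': 0.08483004892727525}
```

View pics/w1.png

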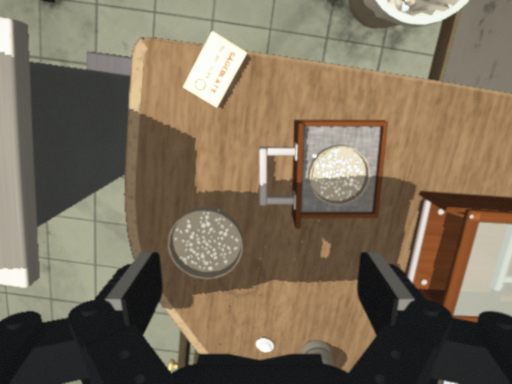

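w1 shows the tray at (340,168), its pull bar at x≈263 from row 148 to 205, and the lip's left part at (422,240). I'll take a second viewpoint nearer the case.

Request:
servo_tool --series "0 0 0 -0.015 0.03 0 0.085;0 0 0 -0.03 0.06 0 0.085;0 0 0 -0.05 0.09 0 0.085;0 0 0 -0.07 0.12 0 0.085;0 0 0 -0.07 0.12 0 0.085;0 0 0 -0.07 0.12 0 0.085;0 0 0 -0.07 0.12 0 0.085"

```text
t: 2.55
tcp_pos: [0.5506, -0.0066, 0.4043]
tool_rot: [-3.14, -0.0, 1.711]
wrist_force: [-0.4, 0.5, 0.5]
finger_gap: 0.0851
```

Run:
```python
from h import *
c=snap('wrist','w2')
a=cv2.imread('pics/w2.png');cv2.imwrite('pics/w2z.png',cv2.resize(a[60:330,150:460],None,fx=2.5,fy=2.2,interpolation=cv2.INTER_CUBIC))
a=cv2.imread('pics/w1.png');cv2.imwrite('pics/w1z.png',cv2.resize(a[105:305,250:450],None,fx=3,fy=3,interpolation=cv2.INTER_CUBIC))
```

```text
(no output)
```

View pics/w2.png

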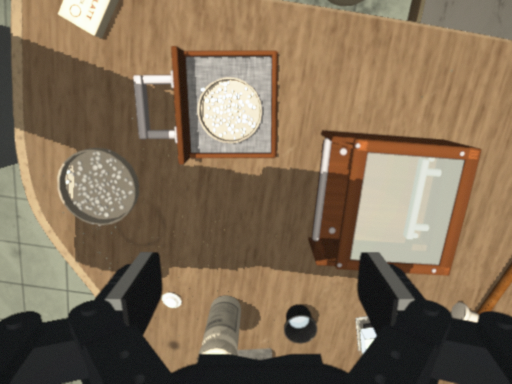

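View pics/w1z.png

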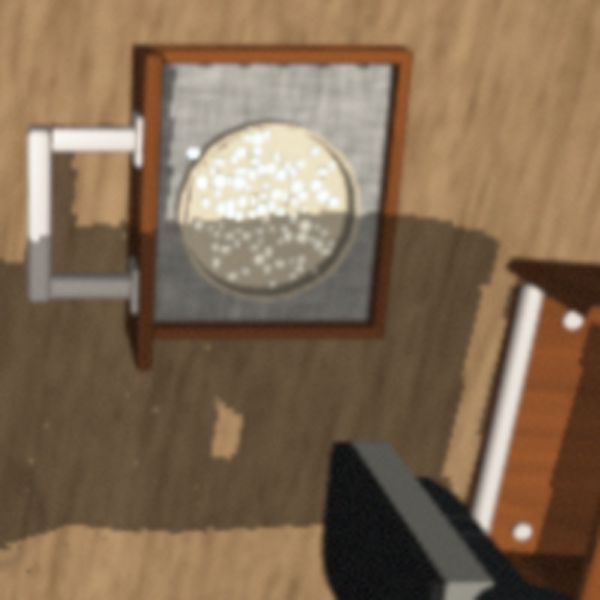

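Run:
```python
from h import *
a=cv2.imread('pics/w2.png')
cv2.imwrite('pics/w2a.png',cv2.resize(a[35:175,125:295],None,fx=4,fy=4,interpolation=cv2.INTER_CUBIC))
cv2.imwrite('pics/w2b.png',cv2.resize(a[125:280,300:490],None,fx=3.8,fy=3.8,interpolation=cv2.INTER_CUBIC))
```

```text
(no output)
```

View pics/w2a.png

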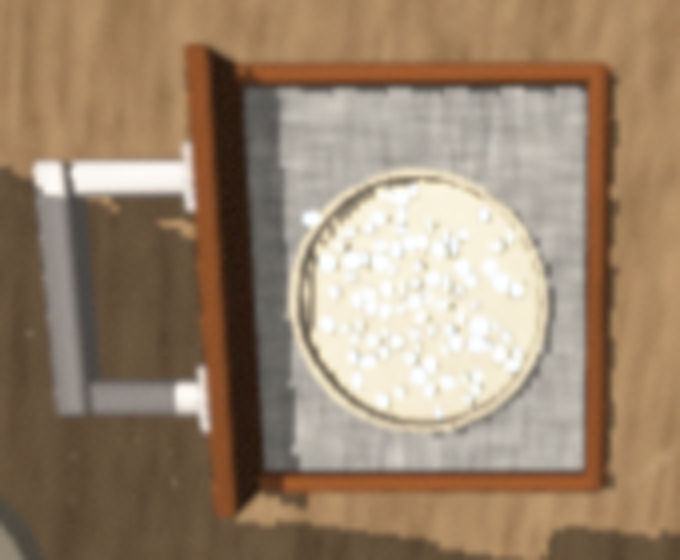

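View pics/w2b.png

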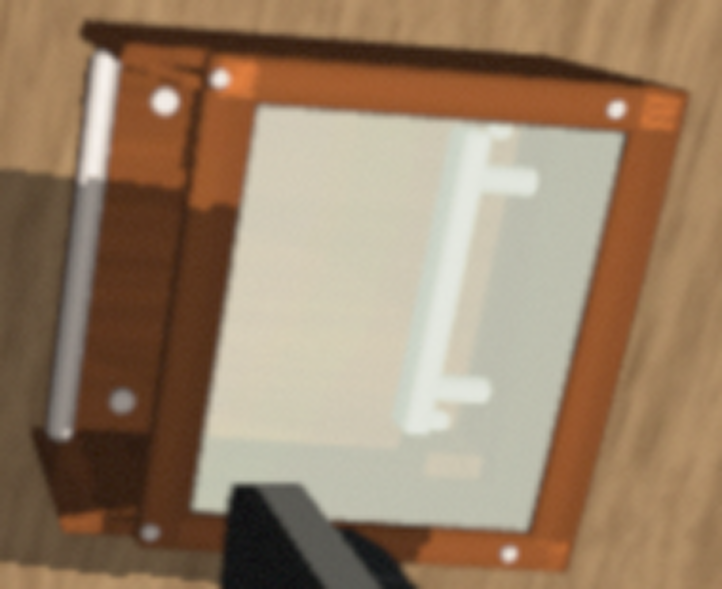

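Run:
```python
from h import *
T=load('top0');S=load('scene0');W1=load('w1');W2=load('w2')
f1=lambda x,y:(T,(x+.5)/5.6+135-.5,(y+.5)/5.6+165-.5)
f2=lambda x,y:(T,(x+.5)/5.6+165-.5,(y+.5)/5.6+60-.5)
a1=lambda x,y:(W1,(x+.5)/3+250-.5,(y+.5)/3+105-.5)
a2=lambda x,y:(W2,(x+.5)/4+125-.5,(y+.5)/4+35-.5)
b2=lambda x,y:(W2,(x+.5)/3.8+300-.5,(y+.5)/3.8+125-.5)
fs=lambda x,y:(S,x/4+135-.4,y/4+130-.4)
def t(n,*l):
    X,r=tri(l);print(n,(X*1000).round(1),(np.array(r)*1000).round(1));return X
t('pullL',f1(197,513),a1(28,130),a2(33,165),fs(28,237)); t('pullR',f1(380,490),a1(28,300),a2(58,415),fs(108,283))
t('rimL',f1(85,118),a1(410,50),a2(606,66),fs(208,165)); t('rimR',f1(403,70),a1(382,337),a2(603,489),fs(352,240))
t('screwL',f2(179,449),a1(572,320),b2(165,101));t('screwL',f2(179,449),a1(572,320),b2(165,101),fs(443,180)); t('screwR',f2(451,427),a1(522,532),b2(122,400));t('screwR2',f2(451,427),b2(122,400))
t('topFL',f2(119,432),b2(220,78),fs(423,78));t('topFR',f2(500,402),b2(150,532),fs(592,166))
t('topRL',f2(101,131),b2(617,110));t('topRR',f2(475,102),b2(509,553))
t('lipL',f2(145,503),a1(530,285),b2(103,52))
t('lipR',f2(497,480),b2(60,435))
```

```text
pullL [420.3  65.5  38.5] [1.7 0.1 1.  1.5]
pullR [428.6   6.7  39. ] [2.1 0.3 0.3 2.5]
rimL [549.7 108.5  11.8] [0.  0.6 1.4 1.9]
rimR [565.6   1.8  10.9] [0.8 0.6 0.8 0.7]
screwL [635.8  19.5  14.8] [0.6 0.5 1. ]
screwL [636.7  19.1  12.1] [1.3 0.4 0.9 0.5]
screwR [642.5 -71.8  14.4] [0.2 0.3 0.5]
screwR2 [642.5 -71.6  14.8] [0.3 0.3]
topFL [633.8  33.4  67.4] [1.7 0.8 1. ]
topFR [642.3 -87.5  66.9] [1.4 0.8 0.8]
topRL [729.2  40.1  72.7] [0.2 0.2]
topRR [738.8 -79.5  70.1] [0.1 0.1]
lipL [617.   30.5  13. ] [1.1 0.7 0.7]
lipR [625.8 -86.8  11.9] [1.4 1.4]
```

Run:
```python
from h import *
delta([.4277,.0367,.26],[np.pi,0,1.714])
```

```text
turn [-0.0009 -0.0003 -0.0031] shift [ 0.06   -0.1153  0.1446]
```

Request:
servo_tool --series "0 0 -0.003 0.02 -0.035 0.01 0.05;0 0 -0.003 0.04 -0.07 0.04 0.026;0 0 -0.003 0.06 -0.1 0.07 0.026;0 0 -0.003 0.06 -0.115 0.105 0.026;0 0 -0.003 0.06 -0.115 0.135 0.026;0 0 -0.003 0.06 -0.1153 0.1446 0.026;0 0 -0.003 0.06 -0.1153 0.1446 0.026;0 0 -0.003 0.06 -0.1153 0.1446 0.026;0 0 -0.003 0.06 -0.1153 0.1446 0.026;0 0 -0.003 0.06 -0.1153 0.1446 0.026"

```text
t: 3.6
tcp_pos: [0.4292, 0.036, 0.2612]
tool_rot: [3.139, 0.0, 1.713]
wrist_force: [-0.4, -0.5, 0.8]
finger_gap: 0.0261
```

Run:
```python
from h import *
c=snap('wrist','w3');print(read_state())
delta([.4277,.0367,.19],[np.pi,0,1.714])
```

```text
{'t': 3.65, 'qpos': array([ 5.59963039e-02,  3.97769286e-01,  2.13879511e+00, -8.02964923e-06,
        6.02989903e-01, -8.58917300e-02]), 'qd': array([-0.00057052,  0.00433053,  0.00638259,  0.00023495, -0.00170278,
        0.00019228]), 'effort': array([ 2.67942587e-02, -4.11286068e+01, -1.52490664e+01,  7.74597538e-04,
       -2.34807099e-03,  2.77551362e-04]), 'tcp_pos': array([0.42910474, 0.03597152, 0.26103324]), 'tool_rot': array([3.13956221e+00, 1.79412530e-04, 1.71269079e+00]), 'wrist_force': array([ 0.0396968 , -0.05675562, -0.73680735]), 'moment': array([-0.00224056, -0.03282727,  0.01301153]), 'finger_gap': 0.026018093378457247}
turn [ 0.002   0.0002 -0.0013] shift [ 0.0009 -0.0014  0.071 ]
```

View pics/w3.png

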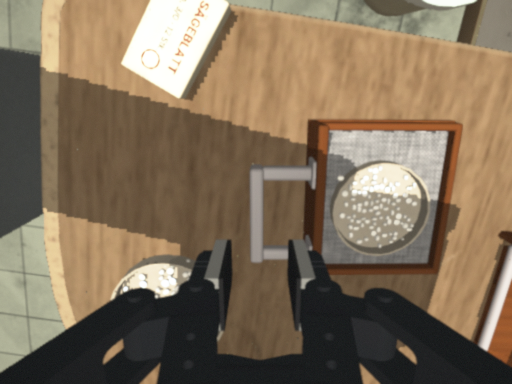

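w3 shows the pull bar (x≈257, rows 168–262) midway between the fingers (225 and 293), in line with the jaws. Descending.

Request:
servo_tool --series "0.002 0 0 0 -0.001 0.015 0.026;0.002 0 0 0 -0.001 0.03 0.026;0.002 0 0 0 -0.001 0.045 0.026;0.002 0 0 0 -0.001 0.06 0.026;0.002 0 0 0 -0.001 0.071 0.026;0.002 0 0 0 -0.001 0.071 0.026;0.002 0 0 0 -0.001 0.071 0.026;0.002 0 0 0 -0.001 0.071 0.026"

```text
t: 4.45
tcp_pos: [0.4279, 0.0359, 0.1897]
tool_rot: [-3.141, 0.0, 1.713]
wrist_force: [0.2, 1.0, -0.1]
finger_gap: 0.0261
```

Run:
```python
from h import *
c=snap('wrist','w4');s=read_state();print(s['tcp_pos'],s['wrist_force'],s['moment'])
```

```text
[0.42794422 0.03585316 0.18974256] [0.28489782 0.78132457 0.63062676] [-0.04781604  0.07727045  0.01047398]
```

View pics/w4.png

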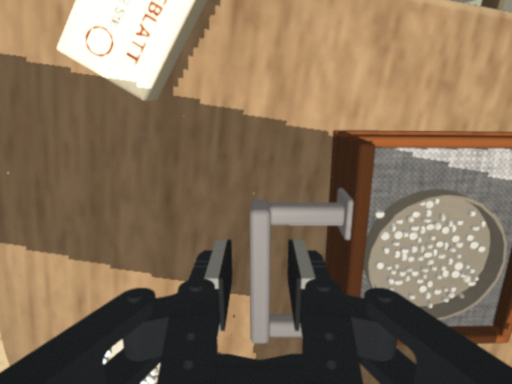

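The bar is between the fingers at x≈260, rows 200–340. Closing.

Request:
servo_tool --series "0 0 0 0 0 0 0.018;0 0 0 0 0 0 0.012;0 0 0 0 0 0 0.006;0 0 0 0 0 0 0;0 0 0 0 0 0 0;0 0 0 0 0 0 0;0 0 0 0 0 0 0" --newtons 60

```text
t: 5.2
tcp_pos: [0.4277, 0.0359, 0.1895]
tool_rot: [-3.14, 0.0, 1.713]
wrist_force: [-0.5, -0.0, 6.6]
finger_gap: 0.007
```

Run:
```python
from h import *
c=snap('wrist','w5');snap('top','top5');s=read_state();print(s['tcp_pos'],s['tool_rot'],s['wrist_force'],s['moment'],s['finger_gap'])
```

```text
[0.42771619 0.03584444 0.18946133] [-3.14006381e+00  4.46524920e-05  1.71273712e+00] [-1.42880139 -0.76641633  5.57121761] [0.02608786 0.0970019  0.00419532] 0.0069528929750365745
```

View pics/w5.png

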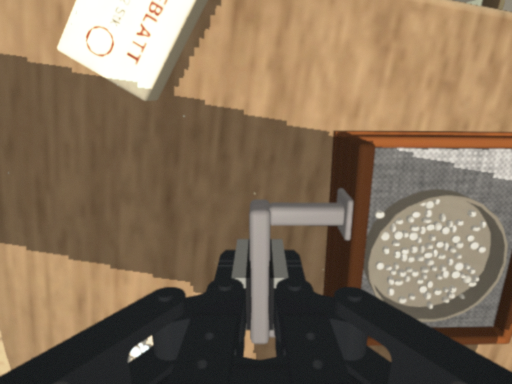

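Run:
```python
from h import *
delta([.4615,-.0397,.1900],[np.pi,0,np.pi/2+.073])
```

```text
turn [-0.0015  0.0001  0.0689] shift [-0.0796  0.0228 -0.0006]
```

Request:
servo_tool --series "0 0 0 0 0 -0.0006 0;0 0 0.004 -0.004 0.001 -0.0006 0;0 0 0.011 -0.012 0.0035 -0.0006 0;0 0 0.018 -0.02 0.006 -0.0006 0;0 0 0.025 -0.028 0.008 -0.0006 0;0 0 0.032 -0.036 0.0105 -0.0006 0;0 0 0.039 -0.044 0.0125 -0.0006 0;0 0 0.046 -0.052 0.015 -0.0006 0;0 0 0.053 -0.06 0.017 -0.0006 0;0 0 0.06 -0.068 0.0195 -0.0006 0;0 0 0.066 -0.076 0.022 -0.0006 0;0 0 0.069 -0.0796 0.0228 -0.0006 0"

```text
t: 6.5
tcp_pos: [0.462, -0.0405, 0.1897]
tool_rot: [-3.14, 0.0, 1.643]
wrist_force: [0.5, 1.9, -1.1]
finger_gap: 0.0065
```

Run:
```python
from h import *
for n in ['wrist','top','scene']:snap(n,n+'6')
s=read_state();print(s['tcp_pos'],s['tool_rot'],s['wrist_force'],s['moment'],s['finger_gap'])
a=cv2.imread('pics/top6.png')
cv2.imwrite('pics/top6z.png',cv2.resize(a[70:230,170:270],None,fx=3.7,fy=3.7,interpolation=cv2.INTER_CUBIC))
a=cv2.imread('pics/scene6.png')
cv2.imwrite('pics/scene6z.png',cv2.resize(a[130:230,135:335],None,fx=4,fy=4,interpolation=cv2.INTER_CUBIC))
```

```text
[ 0.46173942 -0.04006975  0.18966566] [-3.14033050e+00  2.84523347e-04  1.64284146e+00] [ 0.25317489 -1.4151002  -2.34068093] [-0.11779938 -0.09794568 -0.12474841] 0.0069161227224203555
```

View pics/top6z.png

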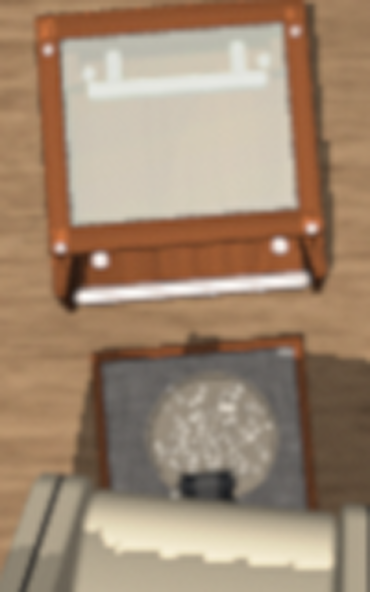

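View pics/scene6z.png

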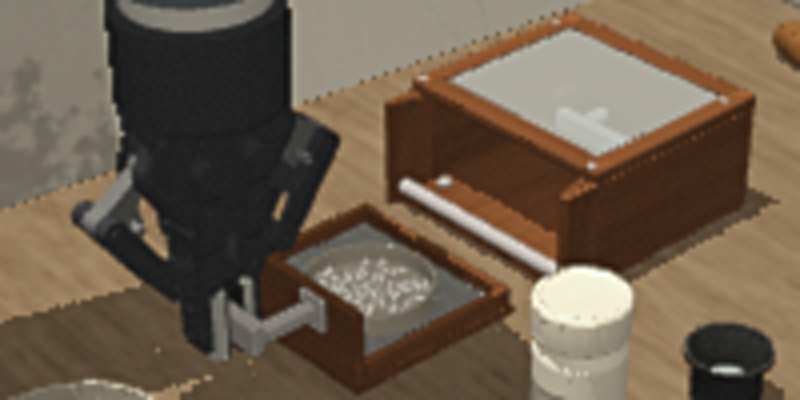

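View pics/wrist6.png

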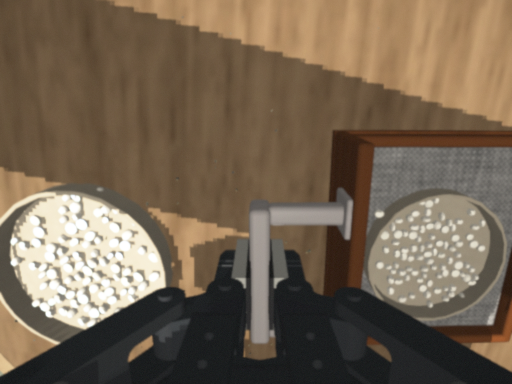

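Run:
```python
from h import *
T=load('top6')
f=lambda x,y:((x+.5)/3.7+170-.5,(y+.5)/3.7+70-.5)
def line(n,a,b,z):
    A=onz(T,*f(*a),z);B=onz(T,*f(*b),z);d=A-B;print(n,((A+B)/2*1000).round(1),'yaw',np.arctan2(-d[0],d[1]).round(4),'len',np.linalg.norm(d).round(4));return (A+B)/2
o=line('rear',(95,352),(303,337),.015)
l=line('lip',(75,297),(308,281),.017)
line('topscrF',(60,247),(312,228),.067);line('topscrR',(48,49),(295,31),.067);line('bedscr',(99,260),(279,245),.013)
line('bar',(88,91),(266,76),.02)
W=load('wrist6')
# sides of tray from top
```

```text
rear [591.4 -30.6  15. ] yaw 0.0644 len 0.1057
lip [619.5 -26.9  17. ] yaw 0.0613 len 0.1185
topscrF [637.2 -26.2  67. ] yaw 0.0683 len 0.1215
topscrR [735.2 -19.3  67. ] yaw 0.0669 len 0.1209
bedscr [639.  -25.6  13. ] yaw 0.0762 len 0.0922
bar [725.8 -19.9  20. ] yaw 0.0784 len 0.0916
```

```bash
cat >> h.py <<'E'
YAW=.071; O=np.array([.625,-.0272]); H=.1895
def plan(xr,zr,deg,dy=0.,yaw=YAW,go=True):
    th=np.radians(deg); c,s=np.cos(th),np.sin(th)
    v=np.array([-.134,H]); x=xr+v[0]*c+v[1]*s; z=zr-v[0]*s+v[1]*c
    X=np.array([np.cos(yaw),np.sin(yaw)]);Y=np.array([-X[1],X[0]])
    p=np.r_[O+X*x+Y*dy,z]
    R1=Ro.from_rotvec(th*np.r_[Y,0])*Ro.from_euler('z',np.pi/2+yaw)*Ro.from_euler('x',np.pi)
    s_=read_state();R0=Ro.from_euler('xyz',s_['tool_rot'])
    rv=(R0.inv()*R1).as_rotvec(); sh=R0.inv().apply(p-s_['tcp_pos'])
    print('tcp',p.round(4),'turn',rv.round(4),'shift',sh.round(4)); return p
def where():
    s=read_state();R=Ro.from_euler('xyz',s['tool_rot']);R=R.as_matrix()
    tx,tz=R[:,1],-R[:,2]; rear=s['tcp_pos']+.134*tx-H*tz; front=rear-.1*tx
    X=np.array([np.cos(YAW),np.sin(YAW)]);Y=np.array([-X[1],X[0]])
    f=lambda q:((q[:2]-O)@X*1e3,(q[:2]-O)@Y*1e3,q[2]*1e3)
    print('t',round(s['t'],2),'rear',np.round(f(rear),1),'front',np.round(f(front),1),'deg',round(np.degrees(np.arcsin(-tx[2])),2),'yaw',round(np.arctan2(tx[1],tx[0]),4),'F',s['wrist_force'].round(1),'M',s['moment'].round(2),'gap',round(s['finger_gap'],4))
E
python3 - <<'E'
from h import *
where()
plan(-.014,0.0005,0); plan(-.014,.026,0); plan(.004,.026,2.9)
E
```

```text
t 6.65 rear [-30.   -1.2  -0. ] front [-1.3e+02 -1.3e+00  1.0e-01] deg 0.07 yaw 0.072 F [ 0.3 -1.4 -2.3] M [-0.12 -0.1  -0.12] gap 0.0069
tcp [ 0.4774 -0.0377  0.19  ] turn [-0.0013  0.0003  0.001 ] shift [ 0.0012  0.0158 -0.0004]
tcp [ 0.4774 -0.0377  0.2155] turn [-0.0013  0.0003  0.001 ] shift [ 0.0012  0.0157 -0.0259]
tcp [ 0.5051 -0.0357  0.222 ] turn [0.0494 0.0003 0.001 ] shift [ 0.0012  0.0435 -0.0324]
```

Request:
servo_tool --series "0 0 0 0.0003 0.002 -0.0005 0;0 0 0 0.0006 0.006 -0.0005 0;0 0 0 0.001 0.01 -0.0005 0;0 0 0 0.0012 0.014 -0.0005 0;0 0 0 0.0012 0.0158 -0.0005 0;0 0 0 0.0012 0.0158 -0.002 0;0 0 0 0.0012 0.0158 -0.006 0;0 0 0 0.0012 0.0158 -0.011 0;0 0 0 0.0012 0.0158 -0.017 0;0 0 0 0.0012 0.0158 -0.023 0;0 0 0 0.0012 0.0158 -0.026 0;0 0 0 0.0012 0.0158 -0.026 0"

```text
t: 7.85
tcp_pos: [0.4774, -0.0374, 0.2163]
tool_rot: [-3.141, 0.0, 1.644]
wrist_force: [0.6, 0.5, -4.0]
finger_gap: 0.0067
```

Run:
```python
from h import *
where()
for n in ['wrist','top','scene']:snap(n,n+'7')
a=cv2.imread('pics/top7.png')
cv2.imwrite('pics/top7z.png',cv2.resize(a[70:230,170:270],None,fx=3.7,fy=3.7,interpolation=cv2.INTER_CUBIC))
a=cv2.imread('pics/scene7.png')
cv2.imwrite('pics/scene7z.png',cv2.resize(a[130:230,135:335],None,fx=4,fy=4,interpolation=cv2.INTER_CUBIC))
where(); plan(.004,.026,2.9)
```

```text
t 7.85 rear [-14.1   0.5  26.7] front [-114.1    0.3   26.8] deg 0.04 yaw 0.073 F [ 0.6  0.5 -4. ] M [-0.04  0.24 -0.02] gap 0.0067
t 8.0 rear [-14.7   0.6  25.8] front [-114.7    0.4   26. ] deg 0.12 yaw 0.073 F [-0.   0.5 -3.9] M [0.02 0.29 0.05] gap 0.007
tcp [ 0.5051 -0.0357  0.222 ] turn [0.0484 0.0002 0.002 ] shift [-0.0004  0.028  -0.0065]
```

View pics/top7z.png

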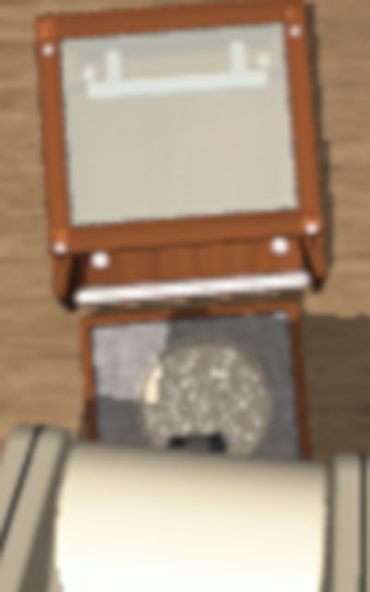

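View pics/scene7z.png

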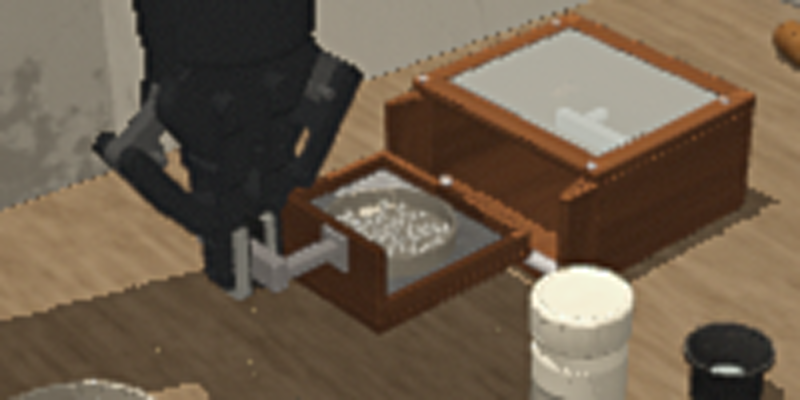

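View pics/wrist7.png

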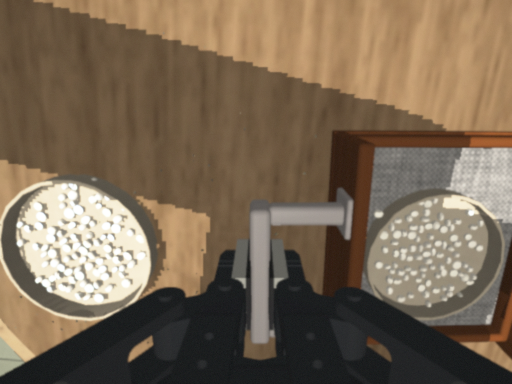

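Request:
servo_tool --series "0.004 0 0 0 0.002 -0.0005 0;0.012 0 0 0 0.007 -0.0015 0;0.02 0 0 -0.0002 0.012 -0.003 0;0.03 0 0 -0.0003 0.017 -0.004 0;0.04 0 0.001 -0.0004 0.022 -0.005 0;0.046 0 0.0015 -0.0004 0.026 -0.006 0;0.0485 0 0.0015 -0.0004 0.028 -0.0065 0;0.0485 0 0.0015 -0.0004 0.028 -0.0065 0;0.0485 0 0.0015 -0.0004 0.028 -0.0065 0"

```text
t: 8.9
tcp_pos: [0.5049, -0.0357, 0.222]
tool_rot: [-3.091, 0.0, 1.642]
wrist_force: [-0.4, -0.4, -3.8]
finger_gap: 0.0065
```

Run:
```python
from h import *
where(); plan(.004,.022,2.9)
```

```text
t 8.9 rear [ 3.8  0.1 25.9] front [-96.   0.  31.] deg 2.92 yaw 0.0715 F [-0.4 -0.4 -3.8] M [-0.03  0.16 -0.03] gap 0.0065
tcp [ 0.5051 -0.0357  0.218 ] turn [-0.0003  0.0002  0.0005] shift [-0.0001  0.0003  0.004 ]
```

Request:
servo_tool --series "0 0 0 0 0 0.001 0;0 0 0 0 0 0.002 0;0 0 0 0 0 0.003 0;0 0 0 0 0 0.004 0;0 0 0 0 0 0.005 0;0 0 0 0 0 0.005 0"

```text
t: 9.5
tcp_pos: [0.5048, -0.0357, 0.2169]
tool_rot: [-3.091, 0.0, 1.642]
wrist_force: [-0.9, 0.7, -3.5]
finger_gap: 0.0071
```

Request:
servo_tool --series "0 0 0 0 0 0.0007 0;0 0 0 0 0 0.0014 0;0 0 0 0 0 0.002 0;0 0 0 0 0 0.002 0"

```text
t: 9.9
tcp_pos: [0.5048, -0.0358, 0.215]
tool_rot: [-3.091, 0.0, 1.642]
wrist_force: [0.4, 0.0, -4.1]
finger_gap: 0.0069
```

Request:
servo_tool --series "0 0 0 0 0 0.0007 0;0 0 0 0 0 0.0014 0;0 0 0 0 0 0.002 0;0 0 0 0 0 0.002 0"

```text
t: 10.3
tcp_pos: [0.5046, -0.0358, 0.213]
tool_rot: [-3.091, 0.0, 1.642]
wrist_force: [0.0, 0.7, -3.9]
finger_gap: 0.0069
```

Request:
servo_tool --series "0 0 0 0 0 0.0005 0;0 0 0 0 0 0.001 0;0 0 0 0 0 0.001 0"

```text
t: 10.6
tcp_pos: [0.5046, -0.0358, 0.2121]
tool_rot: [-3.091, 0.0, 1.642]
wrist_force: [-0.2, -0.2, -3.6]
finger_gap: 0.0069
```

Request:
servo_tool --series "0 0 0 0 0 0.0005 0;0 0 0 0 0 0.001 0;0 0 0 0 0 0.001 0"

```text
t: 10.9
tcp_pos: [0.5046, -0.0358, 0.2111]
tool_rot: [-3.091, 0.0, 1.642]
wrist_force: [-0.7, -0.0, -3.7]
finger_gap: 0.0073
```

Request:
servo_tool --series "0 0 0 0 0 0.0005 0;0 0 0 0 0 0.001 0;0 0 0 0 0 0.001 0"

```text
t: 11.2
tcp_pos: [0.5045, -0.0358, 0.2101]
tool_rot: [-3.091, 0.0, 1.642]
wrist_force: [-2.0, -0.4, -0.9]
finger_gap: 0.0067
```

Run:
```python
from h import *
where()
for n in ['wrist','top','scene']:snap(n,n+'8')
a=cv2.imread('pics/top8.png')
cv2.imwrite('pics/top8z.png',cv2.resize(a[70:230,170:270],None,fx=3.7,fy=3.7,interpolation=cv2.INTER_CUBIC))
a=cv2.imread('pics/scene8.png')
cv2.imwrite('pics/scene8z.png',cv2.resize(a[150:220,200:300],None,fx=7,fy=7,interpolation=cv2.INTER_CUBIC))
```

```text
t 11.2 rear [ 3.5  0.  14.1] front [-96.4  -0.   19.2] deg 2.9 yaw 0.0715 F [-2.  -0.4 -0.9] M [ 0.02  0.14 -0.04] gap 0.0067
```

View pics/top8z.png

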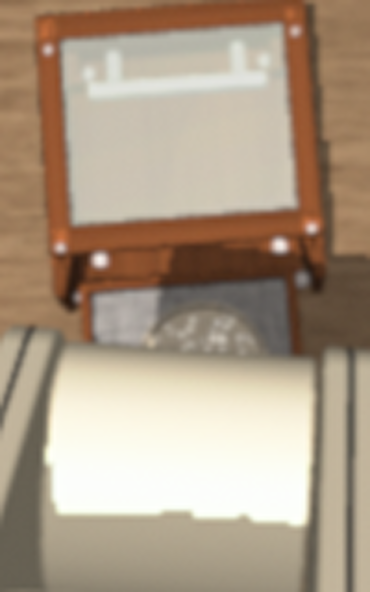

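View pics/scene8z.png

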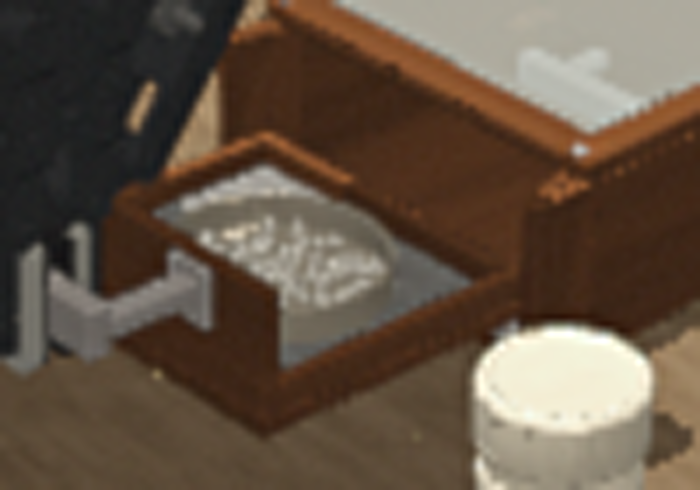

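Request:
servo_tool --series "0 0 0 0 0.001 -0.0003 0;0 0 0 0 0.003 -0.0003 0;0 0 0 0 0.006 -0.0003 0;0 0 0 0 0.009 -0.0003 0;0 0 0 0 0.012 -0.0003 0;0 0 0 0 0.012 -0.0003 0"

```text
t: 11.95
tcp_pos: [0.5169, -0.035, 0.2098]
tool_rot: [-3.091, 0.0, 1.642]
wrist_force: [-1.1, -1.4, -1.3]
finger_gap: 0.0069
```

Run:
```python
from h import *
where()
```

```text
t 11.95 rear [15.9 -0.2 13.8] front [-84.   -0.2  18.8] deg 2.87 yaw 0.0712 F [-1.1 -1.4 -1.3] M [-0.3   0.16 -0.18] gap 0.0069
```

Run:
```python
from h import *
for n in ['wrist','top']:snap(n,n+'9');where()
a=cv2.imread('pics/top9.png')
cv2.imwrite('pics/top9z.png',cv2.resize(a[120:180,175:265],None,fx=8,fy=8,interpolation=cv2.INTER_CUBIC))
```

```text
t 12.0 rear [15.9 -0.1 13.8] front [-83.9  -0.2  18.8] deg 2.86 yaw 0.0712 F [-0.6 -2.3 -1.4] M [-0.31  0.16 -0.18] gap 0.0067
t 12.05 rear [15.9 -0.2 13.9] front [-84.   -0.2  18.8] deg 2.85 yaw 0.0712 F [-0.4 -0.8 -1.3] M [-0.36  0.09 -0.15] gap 0.0069
```

View pics/top9z.png

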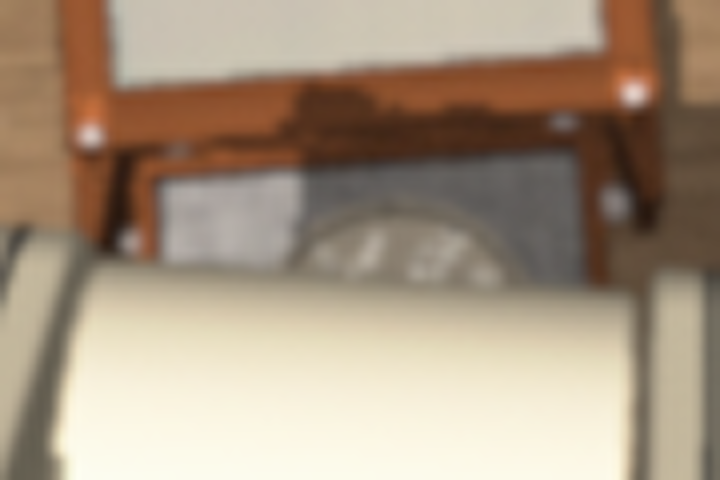

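View pics/wrist9.png

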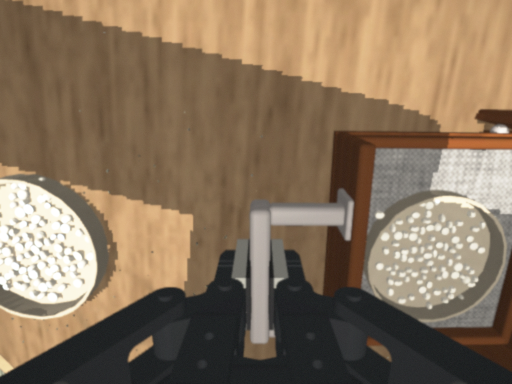

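Request:
servo_tool --series "0 0 0 0 0 -0.001 0;0 0 0 0 0 -0.001 0"

```text
t: 12.25
tcp_pos: [0.5168, -0.0349, 0.2109]
tool_rot: [-3.092, 0.0, 1.642]
wrist_force: [0.2, -0.7, -3.2]
finger_gap: 0.0073
```

Run:
```python
from h import *
where();capture('top');where()
```

```text
t 12.25 rear [16.  -0.1 15. ] front [-83.9  -0.1  20. ] deg 2.85 yaw 0.0713 F [ 0.2 -0.7 -3.2] M [-0.27  0.06 -0.19] gap 0.0073
t 12.3 rear [16. -0. 15.] front [-83.9  -0.1  19.9] deg 2.85 yaw 0.0713 F [ 0.4 -1.7 -3.3] M [-0.2   0.03 -0.2 ] gap 0.0071
```

Request:
servo_tool --series "0 0 0 -0.0005 0 0 0;0 0 0 -0.001 0 0 0;0 0 0 -0.001 0 0 0"

```text
t: 12.6
tcp_pos: [0.5166, -0.0359, 0.2108]
tool_rot: [-3.091, 0.0, 1.643]
wrist_force: [1.2, -0.3, -2.8]
finger_gap: 0.0071
```

Run:
```python
from h import *
where();capture('top');where()
```

```text
t 12.6 rear [15.6 -0.9 14.8] front [-84.3  -1.   19.8] deg 2.89 yaw 0.0717 F [ 1.2 -0.3 -2.8] M [-0.02  0.03 -0.03] gap 0.0071
t 12.65 rear [15.6 -0.9 14.8] front [-84.3  -1.   19.8] deg 2.89 yaw 0.0717 F [-0.1  0.4 -3.4] M [ 0.01  0.08 -0.05] gap 0.0068
```

Request:
servo_tool --series "0 0 0 -0.0005 0 0 0;0 0 0 -0.001 0 0 0;0 0 0 -0.001 0 0 0"

```text
t: 12.95
tcp_pos: [0.5166, -0.0369, 0.2108]
tool_rot: [-3.091, 0.0, 1.642]
wrist_force: [0.3, -0.4, -2.9]
finger_gap: 0.0066
```

Run:
```python
from h import *
where();capture('top');where()
```

```text
t 12.95 rear [15.4 -1.9 14.7] front [-84.4  -2.   19.8] deg 2.91 yaw 0.0716 F [ 0.3 -0.4 -2.9] M [0.07 0.13 0.08] gap 0.0066
t 13.0 rear [15.4 -1.9 14.7] front [-84.5  -2.   19.8] deg 2.91 yaw 0.0716 F [-0.7  0.5 -2.7] M [0.11 0.08 0.06] gap 0.0068
```

Request:
servo_tool --series "0 0 0 0 0 0.0005 0;0 0 0 0 0.001 0.0011 0;0 0 0 0 0.003 0.0011 0;0 0 0 0 0.005 0.0011 0;0 0 0 0 0.008 0.0011 0;0 0 0 0 0.01 0.0011 0;0 0 0 0 0.01 0.0011 0"

```text
t: 13.7
tcp_pos: [0.5272, -0.0362, 0.2093]
tool_rot: [-3.092, 0.0, 1.642]
wrist_force: [1.1, 0.6, -1.8]
finger_gap: 0.0069
```

Run:
```python
from h import *
where();capture('top');where()
```

```text
t 13.7 rear [26.3 -2.  13.4] front [-73.6  -2.1  18.3] deg 2.83 yaw 0.0715 F [ 1.1  0.6 -1.8] M [ 0.08 -0.12  0.02] gap 0.0069
t 13.75 rear [26.3 -2.  13.4] front [-73.5  -2.1  18.4] deg 2.81 yaw 0.0715 F [ 0.9 -0.6 -1.8] M [ 0.03 -0.13 -0.01] gap 0.0068
```

Request:
servo_tool --series "0 0 0 0 0.001 0 0;0 0 0 0 0.004 0 0;0 0 0 0 0.007 0 0;0 0 0 0 0.01 0 0;0 0 0 0 0.013 0 0;0 0 0 0 0.016 0 0;0 0 0 0 0.018 0 0;0 0 0 0 0.018 0 0"

```text
t: 14.55
tcp_pos: [0.545, -0.0349, 0.2083]
tool_rot: [-3.092, 0.0, 1.642]
wrist_force: [-0.1, -0.2, -1.6]
finger_gap: 0.0066
```

Run:
```python
from h import *
where();capture('top');where()
```

```text
t 14.55 rear [44.1 -2.  12.4] front [-55.7  -2.   17.4] deg 2.84 yaw 0.0715 F [-0.1 -0.2 -1.6] M [ 0.02  0.   -0.02] gap 0.0066
t 14.6 rear [44.2 -2.  12.5] front [-55.7  -2.   17.4] deg 2.82 yaw 0.0715 F [-0.3  1.  -1. ] M [ 0.04 -0.05  0.03] gap 0.007
```

Request:
servo_tool --series "0 0 0 0 0.001 0 0;0 0 0 0 0.004 0 0;0 0 0 0 0.007 0 0;0 0 0 0 0.01 0 0;0 0 0 0 0.013 0 0;0 0 0 0 0.016 0 0;0 0 0 0 0.019 0 0;0 0 0 0 0.022 0 0;0 0 0 0 0.024 0 0;0 0 0 0 0.024 0 0"

```text
t: 15.6
tcp_pos: [0.5689, -0.0332, 0.2071]
tool_rot: [-3.092, 0.0, 1.642]
wrist_force: [-2.2, -0.6, 1.1]
finger_gap: 0.0068
```

Run:
```python
from h import *
where();snap('top','top10');where();snap('scene','scene10')
a=cv2.imread('pics/top10.png')
b=cv2.resize(a[70:180,165:275],None,fx=4.5,fy=4.5,interpolation=cv2.INTER_CUBIC)
cv2.imwrite('pics/top10z.png',b)
```

```text
t 15.6 rear [68.1 -2.  11.2] front [-31.8  -2.   16.2] deg 2.84 yaw 0.0715 F [-2.2 -0.6  1.1] M [0.02 0.26 0.01] gap 0.0068
t 15.65 rear [68.1 -2.  11.2] front [-31.8  -2.   16.2] deg 2.83 yaw 0.0715 F [-1.9  0.6  2.2] M [0.05 0.16 0.01] gap 0.0071
```

View pics/top10z.png

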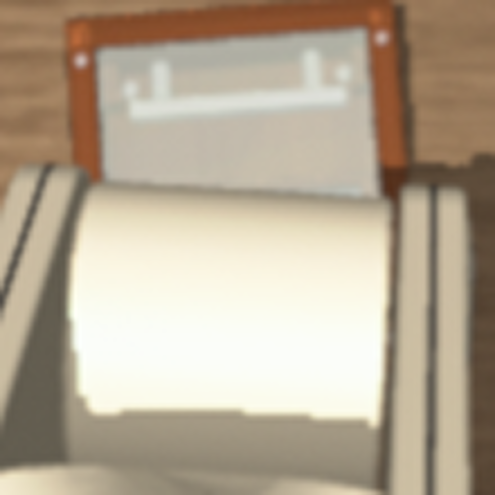

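View pics/scene10.png

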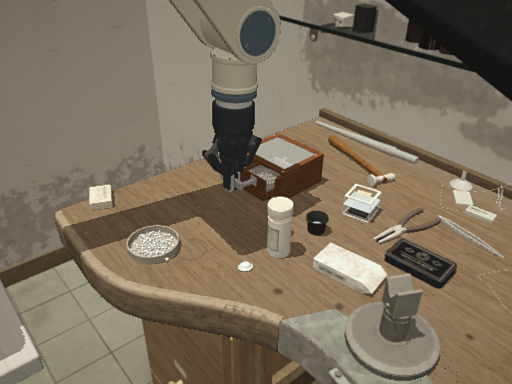

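Run:
```python
from h import *
a=cv2.imread('pics/scene10.png')
b=cv2.resize(a[120:210,190:330],None,fx=5.5,fy=5.5,interpolation=cv2.INTER_CUBIC)
cv2.imwrite('pics/scene10z.png',b)
```

```text
(no output)
```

View pics/scene10z.png

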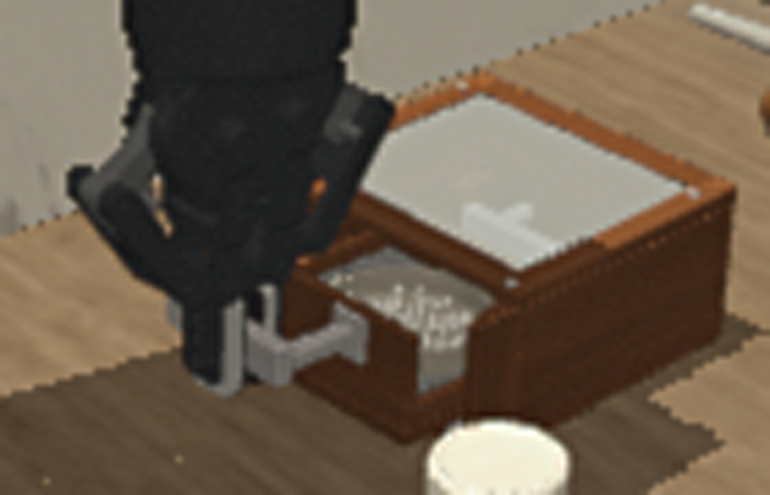

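Request:
servo_tool --series "0 0 0 0 0 -0.0005 0;0 0 0 0 0.002 -0.0005 0;0 0 0 0 0.005 -0.0005 0;0 0 0 0 0.008 -0.0005 0;0 0 0 0 0.011 -0.0005 0;0 0 0 0 0.014 -0.0005 0;0 0 0 0 0.014 -0.0005 0"

```text
t: 16.4
tcp_pos: [0.5831, -0.0322, 0.2069]
tool_rot: [-3.092, 0.0, 1.642]
wrist_force: [-0.6, 0.1, -1.2]
finger_gap: 0.0068
```

Run:
```python
from h import *
where();snap('scene','scene11');where()
```

```text
t 16.4 rear [82.3 -2.  11. ] front [-17.6  -2.   15.9] deg 2.83 yaw 0.0715 F [-0.6  0.1 -1.2] M [ 0.05  0.09 -0.01] gap 0.0068
t 16.45 rear [82.3 -2.  11. ] front [-17.6  -2.   15.9] deg 2.81 yaw 0.0716 F [ 0.6 -1.  -0.9] M [ 0.01  0.01 -0.02] gap 0.0071
```

Request:
servo_tool --series "0 0 0 0 0.001 0 0;0 0 0 0 0.003 0 0;0 0 0 0 0.005 0 0;0 0 0 0 0.007 0 0;0 0 0 0 0.009 0 0;0 0 0 0 0.01 0 0;0 0 0 0 0.01 0 0"

```text
t: 17.15
tcp_pos: [0.5926, -0.0315, 0.2064]
tool_rot: [-3.092, 0.0, 1.642]
wrist_force: [-2.6, -0.1, 1.3]
finger_gap: 0.0067
```

Run:
```python
from h import *
where();snap('scene','scene11');where()
```

```text
t 17.15 rear [91.8 -1.9 10.4] front [-8.1 -2.  15.4] deg 2.87 yaw 0.0715 F [-2.6 -0.1  1.3] M [ 0.02  0.39 -0.  ] gap 0.0067
t 17.2 rear [91.8 -2.  10.4] front [-8.1 -2.  15.4] deg 2.86 yaw 0.0715 F [-1.8  1.1  1.8] M [-0.    0.33  0.04] gap 0.0067
```

Request:
servo_tool --series "0 0 0 0 0 -0.0004 0;0 0 0 0 0.0015 -0.0004 0;0 0 0 0 0.003 -0.0004 0;0 0 0 0 0.003 -0.0004 0"

```text
t: 17.6
tcp_pos: [0.5957, -0.0312, 0.2065]
tool_rot: [-3.092, 0.0, 1.642]
wrist_force: [0.1, -0.4, -2.8]
finger_gap: 0.0072
```

Request:
servo_tool --series "0 0 0 0 0.001 0 0;0 0 0 0 0.002 0 0;0 0 0 0 0.002 0 0"

```text
t: 17.9
tcp_pos: [0.5976, -0.0311, 0.2065]
tool_rot: [-3.091, 0.0, 1.642]
wrist_force: [0.3, 1.1, -3.7]
finger_gap: 0.0073
```

Request:
servo_tool --series "0 0 0 0 0.001 0 0;0 0 0 0 0.002 0 0;0 0 0 0 0.002 0 0"

```text
t: 18.2
tcp_pos: [0.599, -0.031, 0.2063]
tool_rot: [-3.09, 0.0, 1.642]
wrist_force: [-3.0, -1.0, -3.0]
finger_gap: 0.0069
```

Run:
```python
from h import *
where();snap('scene','scene12');where()
```

```text
t 18.2 rear [97.8 -1.9 10.1] front [-2.  -1.9 15.3] deg 2.97 yaw 0.0715 F [-3. -1. -3.] M [-0.01  0.52 -0.04] gap 0.0069
t 18.25 rear [97.8 -1.8 10.1] front [-2.1 -1.9 15.3] deg 2.96 yaw 0.0715 F [-4.  -0.4 -1.7] M [-0.03  0.5  -0.01] gap 0.0071
```

Request:
servo_tool --series "0 0 0 0 0 0.0003 0;0 0 0 0 0.001 0.0003 0;0 0 0 0 0.002 0.0003 0;0 0 0 0 0.002 0.0003 0"

```text
t: 18.65
tcp_pos: [0.6013, -0.0308, 0.2059]
tool_rot: [-3.09, 0.0, 1.642]
wrist_force: [-4.1, -0.9, -1.2]
finger_gap: 0.0068
```

Request:
servo_tool --series "0 0 0 0 0.0008 0 0;0 0 0 0 0.0015 0 0;0 0 0 0 0.0015 0 0"

```text
t: 18.95
tcp_pos: [0.6026, -0.0307, 0.2058]
tool_rot: [-3.09, 0.0, 1.642]
wrist_force: [-5.7, -0.1, -0.7]
finger_gap: 0.0069
```

Run:
```python
from h import *
where();snap('top','top13');where();snap('scene','scene13')
```

```text
t 18.95 rear [101.6  -1.9   9.7] front [ 1.7 -2.  14.8] deg 2.94 yaw 0.0715 F [-5.7 -0.1 -0.7] M [-0.03  0.82 -0.02] gap 0.0069
t 19.0 rear [101.6  -1.9   9.7] front [ 1.7 -1.9 14.8] deg 2.94 yaw 0.0715 F [-4.2  1.1  0.4] M [-0.06  0.83 -0.  ] gap 0.0072
```

Request:
servo_tool --series "0 0 0 0 0.0005 0 0;0 0 0 0 0.001 0 0;0 0 0 0 0.001 0 0"

```text
t: 19.35
tcp_pos: [0.6035, -0.0307, 0.2057]
tool_rot: [-3.09, 0.0, 1.642]
wrist_force: [-5.4, -0.3, -0.5]
finger_gap: 0.0069
```

Run:
```python
from h import *
where();capture('top');where()
for d in (2,1,0): plan(.1026,.0096,d,dy=-.0019,yaw=.0715)
```

```text
t 19.35 rear [102.3  -1.9   9.5] front [ 2.5 -1.9 14.7] deg 2.97 yaw 0.0715 F [-5.4 -0.3 -0.5] M [-0.04  0.86 -0.02] gap 0.0069
t 19.4 rear [102.4  -1.9   9.6] front [ 2.5 -1.9 14.7] deg 2.96 yaw 0.0715 F [-5.  -0.1 -0.7] M [-0.06  0.87 -0.04] gap 0.0071
tcp [ 0.6005 -0.0309  0.2037] turn [-0.0167  0.     -0.    ] shift [ 0.     -0.0029  0.0022]
tcp [ 0.5971 -0.0311  0.2014] turn [-0.0342  0.     -0.    ] shift [ 0.     -0.0062  0.0047]
tcp [ 0.5938 -0.0313  0.1991] turn [-0.0516  0.     -0.    ] shift [ 0.     -0.0094  0.0071]
```

Request:
servo_tool --series "-0.0055 0 0 0 -0.001 0.0007 0;-0.011 0 0 0 -0.002 0.0014 0;-0.0167 0 0 0 -0.0029 0.0022 0;-0.0167 0 0 0 -0.0029 0.0022 0"

```text
t: 19.8
tcp_pos: [0.6004, -0.0309, 0.2036]
tool_rot: [-3.107, 0.0, 1.642]
wrist_force: [-5.9, -0.2, -0.8]
finger_gap: 0.0071
```

Run:
```python
from h import *
where();capture('top');where()
for d in (2,1,0): plan(.1026,.0096,d,dy=-.0019,yaw=.0715)
```

```text
t 19.8 rear [102.5  -1.9   9.6] front [ 2.6 -1.9 13.1] deg 1.99 yaw 0.0715 F [-5.9 -0.2 -0.8] M [-0.03  0.83 -0.02] gap 0.0071
t 19.85 rear [102.5  -1.9   9.6] front [ 2.5 -1.9 13.1] deg 2.01 yaw 0.0715 F [-5.3 -0.8 -0.3] M [-0.06  0.89 -0.  ] gap 0.007
tcp [ 0.6005 -0.0309  0.2037] turn [-0.0002  0.0001 -0.    ] shift [ 0.      0.0001 -0.    ]
tcp [ 0.5971 -0.0311  0.2014] turn [-0.0176  0.0001 -0.    ] shift [ 0.     -0.0032  0.0023]
tcp [ 0.5938 -0.0313  0.1991] turn [-0.0351  0.0001 -0.    ] shift [ 0.     -0.0064  0.0048]
```

Request:
servo_tool --series "-0.006 0 0 0 -0.0011 0.0008 0;-0.012 0 0 0 -0.0022 0.0016 0;-0.0176 0 0 0 -0.0032 0.0023 0;-0.0176 0 0 0 -0.0032 0.0023 0"

```text
t: 20.25
tcp_pos: [0.5971, -0.0311, 0.2014]
tool_rot: [-3.124, 0.0, 1.642]
wrist_force: [-5.7, 0.5, -0.5]
finger_gap: 0.0071
```

Run:
```python
from h import *
where();capture('top');where()
for d in (.5,0): plan(.1026,.0096,d,dy=-.0019,yaw=.0715)
```

```text
t 20.25 rear [102.6  -1.9   9.6] front [ 2.6 -1.9 11.3] deg 0.99 yaw 0.0715 F [-5.7  0.5 -0.5] M [-0.04  0.9  -0.02] gap 0.0071
t 20.3 rear [102.6  -1.9   9.7] front [ 2.6 -1.9 11.4] deg 1.0 yaw 0.0715 F [-6.1 -1.1 -0.7] M [-0.06  0.93 -0.  ] gap 0.0065
tcp [ 0.5955 -0.0312  0.2003] turn [-0.0087  0.0001 -0.    ] shift [ 0.     -0.0017  0.0012]
tcp [ 0.5938 -0.0313  0.1991] turn [-0.0174  0.0001 -0.    ] shift [ 0.     -0.0033  0.0024]
```

Request:
servo_tool --series "-0.0045 0 0 0 -0.0009 0.0006 0;-0.0087 0 0 0 -0.0017 0.0012 0;-0.013 0 0 0 -0.0025 0.0018 0;-0.013 0 0 0 -0.0025 0.0018 0"

```text
t: 20.7
tcp_pos: [0.5946, -0.0313, 0.1997]
tool_rot: [-3.137, 0.0, 1.642]
wrist_force: [-5.0, -1.2, -0.4]
finger_gap: 0.0068
```

Run:
```python
from h import *
where();snap('top','top14');where();snap('scene','scene14');snap('wrist','wrist14')
for d in (0,): plan(.1026,.0096,d,dy=-.0019,yaw=.0715)
a=cv2.imread('pics/scene14.png')
cv2.imwrite('pics/scene14z.png',cv2.resize(a[120:210,190:330],None,fx=5.5,fy=5.5,interpolation=cv2.INTER_CUBIC))
```

```text
t 20.7 rear [102.6  -1.9   9.6] front [ 2.6 -1.9 10.1] deg 0.24 yaw 0.0715 F [-5.  -1.2 -0.4] M [-0.03  0.87 -0.03] gap 0.0068
t 20.75 rear [102.6  -1.9   9.6] front [ 2.6 -1.9 10.1] deg 0.25 yaw 0.0715 F [-5.3 -0.4 -0.1] M [-0.04  0.89  0.  ] gap 0.007
tcp [ 0.5938 -0.0313  0.1991] turn [-0.0045  0.     -0.    ] shift [ 0.     -0.0008  0.0006]
```

View pics/scene14z.png

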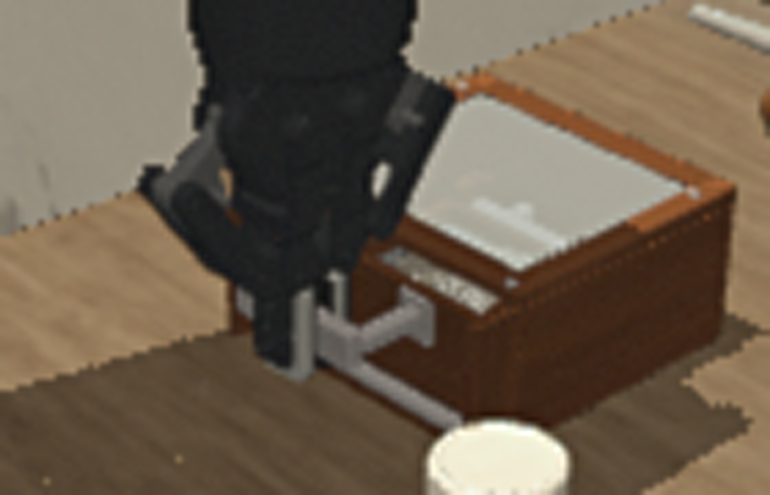

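View pics/wrist14.png

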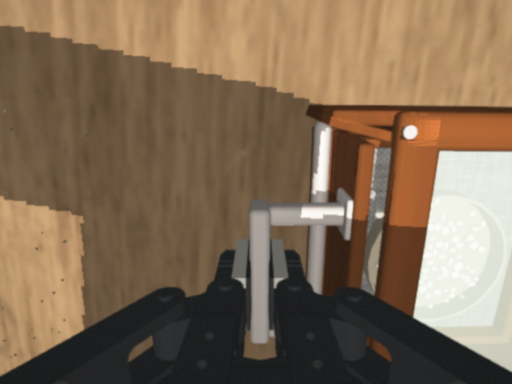

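The lip at (318,200) now shows in front of the tray's front board, so the front is behind it. I'll lower it the last bit.

Request:
servo_tool --series "-0.002 0 0 0 -0.0004 0.0003 0;-0.0045 0 0 0 -0.0008 0.0006 0;-0.0045 0 0 0 -0.0008 0.0006 0"

```text
t: 21.15
tcp_pos: [0.5939, -0.0314, 0.1995]
tool_rot: [3.141, 0.0, 1.642]
wrist_force: [-6.4, -0.3, 3.4]
finger_gap: 0.007
```

Run:
```python
from h import *
where();capture('top');where()
```

```text
t 21.15 rear [102.7  -1.9  10. ] front [ 2.7 -1.9 10. ] deg -0.01 yaw 0.0715 F [-6.4 -0.3  3.4] M [ 0.01  1.15 -0.06] gap 0.007
t 21.2 rear [102.7  -1.9  10.1] front [ 2.7 -1.9 10. ] deg -0.01 yaw 0.0715 F [-6.5 -0.1  3.7] M [-0.05  1.18 -0.06] gap 0.007
```

Request:
servo_tool --series "-0.0015 0 0 0 -0.0002 0.0002 0;-0.003 0 0 0 -0.0004 0.0005 0;-0.003 0 0 0 -0.0004 0.0005 0"

```text
t: 21.5
tcp_pos: [0.5934, -0.0314, 0.1995]
tool_rot: [3.139, 0.0, 1.642]
wrist_force: [-9.2, 0.1, 8.8]
finger_gap: 0.0071
```

Run:
```python
from h import *
where();capture('top');where()
```

```text
t 21.5 rear [102.8  -1.9  10.4] front [ 2.8 -1.9 10.1] deg -0.17 yaw 0.0715 F [-9.2  0.1  8.8] M [-0.01  1.49 -0.02] gap 0.0071
t 21.55 rear [102.8  -1.8  10.4] front [ 2.8 -1.9 10.1] deg -0.17 yaw 0.0716 F [-8.6 -0.5 10. ] M [-0.02  1.47 -0.  ] gap 0.0071
```

Request:
servo_tool --series "0.0015 0 0 0 0 -0.0003 0;0.003 0 0 0 0 -0.0006 0;0.003 0 0 0 -0.0005 -0.0006 0;0.003 0 0 0 -0.001 -0.0006 0;0.003 0 0 0 -0.001 -0.0006 0"

```text
t: 22.05
tcp_pos: [0.5933, -0.0314, 0.1995]
tool_rot: [3.139, 0.0, 1.642]
wrist_force: [-1.1, 1.0, -1.6]
finger_gap: 0.0068
```

Request:
servo_tool --series "0 0 0 0 -0.0004 0 0;0 0 0 0 -0.0008 0 0;0 0 0 0 -0.0008 0 0"

```text
t: 22.35
tcp_pos: [0.5924, -0.0315, 0.1995]
tool_rot: [3.139, 0.0, 1.642]
wrist_force: [0.3, -0.1, -2.4]
finger_gap: 0.0072
```

Run:
```python
from h import *
where();capture('top');where()
```

```text
t 22.35 rear [101.7  -2.   10.4] front [ 1.7 -2.  10.1] deg -0.15 yaw 0.0715 F [ 0.3 -0.1 -2.4] M [ 0.11  0.04 -0.03] gap 0.0072
t 22.4 rear [101.7  -2.   10.4] front [ 1.7 -2.  10.1] deg -0.14 yaw 0.0715 F [ 1.   0.7 -2.1] M [0.1  0.04 0.01] gap 0.0065
```

Request:
servo_tool --series "0 0 0 0 0 0.0003 0;0 0 0 0 0 0.0003 0.012;0 0 0 0 0 0.0003 0.017;0 0 0 0 0 0.0003 0.017;0 0 0 0 0 0.0003 0.017;0 0 0 0 0 0.0003 0.017" --newtons 20

```text
t: 23.0
tcp_pos: [0.5921, -0.0315, 0.1991]
tool_rot: [3.14, 0.0, 1.642]
wrist_force: [0.4, -0.6, -0.5]
finger_gap: 0.017
```

Run:
```python
from h import *
where();snap('wrist','wrist15');snap('scene','scene15')
a=cv2.imread('pics/scene15.png')
cv2.imwrite('pics/scene15z.png',cv2.resize(a[120:210,190:330],None,fx=5.5,fy=5.5,interpolation=cv2.INTER_CUBIC))
```

```text
t 23.0 rear [101.1  -2.    9.7] front [ 1.1 -2.   9.6] deg -0.08 yaw 0.0715 F [ 0.4 -0.6 -0.5] M [0.03 0.03 0.02] gap 0.017
```

View pics/wrist15.png

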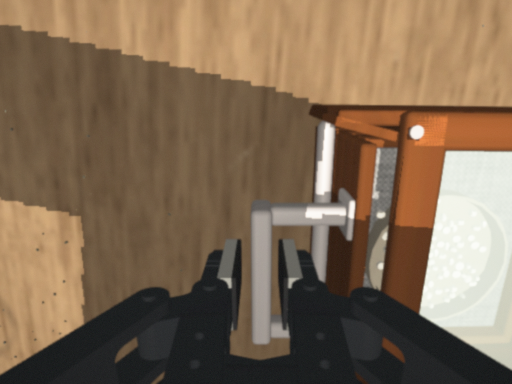

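View pics/scene15z.png

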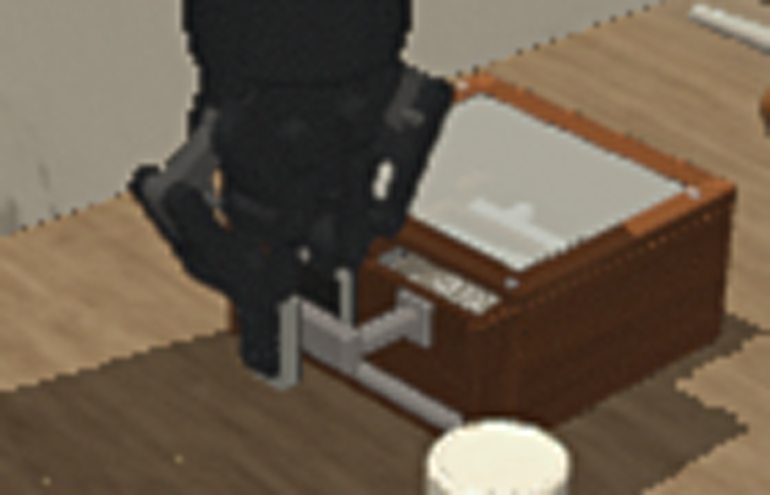

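The jaws are open and clear of the bar, and the tray stays behind the lip. Retreating straight up.

Request:
servo_tool --series "0 0 0 0 0 -0.004 0.017;0 0 0 0 0 -0.012 0.017;0 0 0 0 0 -0.025 0.017;0 0 0 0 0 -0.045 0.017;0 0 0 0 0 -0.07 0.017;0 0 0 0 -0.02 -0.1 0.017;0 0 0 0 -0.05 -0.13 0.017;0 0 0 0 -0.08 -0.16 0.017;0 0 0 0 -0.11 -0.18 0.017;0 0 0 0 -0.13 -0.18 0.017;0 0 0 0 -0.13 -0.18 0.017;0 0 0 0 -0.13 -0.18 0.017"

```text
t: 24.3
tcp_pos: [0.4624, -0.0408, 0.38]
tool_rot: [3.138, 0.001, 1.642]
wrist_force: [0.8, -0.2, -0.2]
finger_gap: 0.0172
```

Run:
```python
from h import *
where()
for n in ['wrist','top','scene']:snap(n,n+'16')
a=cv2.imread('pics/scene16.png')
cv2.imwrite('pics/scene16z.png',cv2.resize(a[120:260,190:330],None,fx=4.2,fy=4.2,interpolation=cv2.INTER_CUBIC))
a=cv2.imread('pics/wrist16.png')
cv2.imwrite('pics/wrist16z.png',cv2.resize(a[60:300,260:512],None,fx=2.4,fy=2.4,interpolation=cv2.INTER_CUBIC))
```

```text
t 24.3 rear [-28.5  -2.1 190.9] front [-128.5   -2.1  190.6] deg -0.2 yaw 0.0713 F [ 0.8 -0.2 -0.2] M [ 0.02 -0.01  0.01] gap 0.0172
```

View pics/scene16z.png

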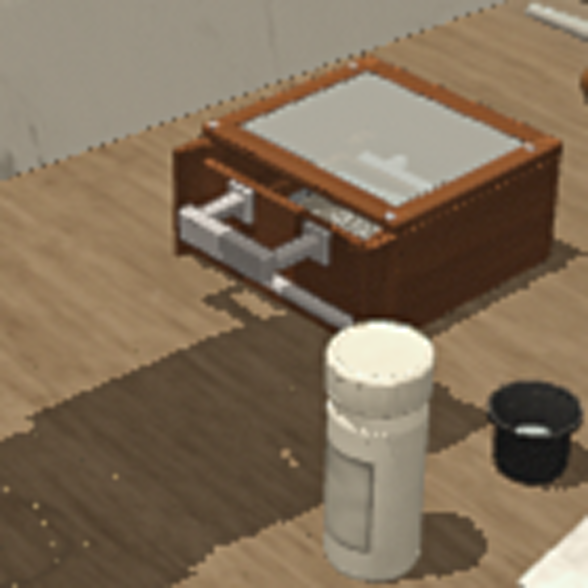

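View pics/wrist16z.png

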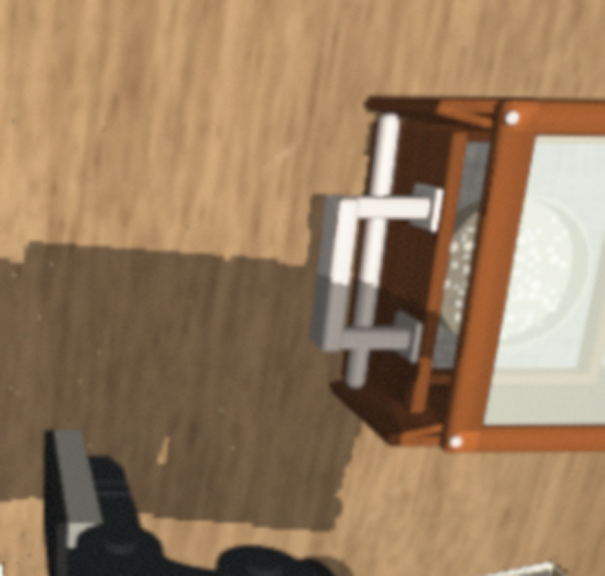

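View pics/top16.png

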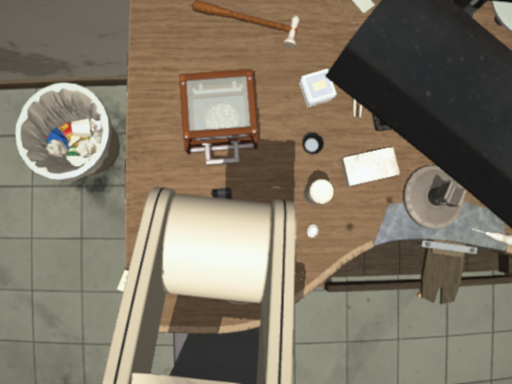

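The tray is in behind the lip and level, with the dish upright on it. The jar (320,191), loupe (313,144) and cup (312,231) sit at the same pixels as before. Handing in.

Run:
```python
from h import *
print(job_done())
```

```text
the job is handed in; nothing more can be done
None
```

The tray is put away in the case and handed in at about 24 s. Its front board is down behind the lip, it lies flat on the bed, and the dish of pearls is upright on it.

**How it went:**
- I gripped the tray by its pull and drew it along the bench to the mouth. There I lifted it about 26 mm and set it on the lip, tilted about 2.9° rear-down.
- I slid it in on the lip with light contact, pressed it against the sprung bar with about 5–6 N, then lowered the front behind the lip. I eased off until the arm felt almost no force, let go and backed away.

**Last checks:**
- After release, the pictures show the lip in front of the front board and the tray level.
- The arm's height readings put the tray front and rear both at about 10 mm, so the bed is about 9.6–10 mm above the bench.
- Jar, loupe and cup are at the same pixels as at the start.

**What disagreed or went less cleanly:**
- **Heights and position:** picture heights were off by about 3–4 mm (screws 14 mm, lip 12–13 mm, against a lip at about 14.6 mm felt by contact). The tray's forward position was also uncertain by a few millimetres. I went by the contact forces.
- **Side touch:** the tray's rear corner brushed the left flare of the mouth with about 1.5 N. I shifted it 2 mm sideways and the force went away.
- **Final lowering:** the force briefly reached about 9 N back and 10 N down before I eased off.

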